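# Rinse the green jar on the press-down jar rinser

### The job

Raise the rinser's red lever fully to open it, then press the green jar, mouth down as it stands, onto the middle of the blue sprung pad until the pad is fully down and keep it down for a second. Finish with the green jar standing mouth down in the middle of the cork mat and the lever fully lowered again, leaving the other jars and kitchen things where they are.

Things in the scene. Friction and masses are not known exactly. Their poses are not given: they have to be found in the camera images.
- jar: The jar to rinse: open green glass jar standing mouth down, closed end up. 112 mm tall, body diameter 64 mm from 26 mm above the mouth to the top, mouth (below) outer diameter 54 mm, wall 4 mm, 0.18 to 0.29 kg. Origin: centre of the mouth, the lowest point; z up along the jar to its closed end.
- cork: Drying place: fixed round cork mat, diameter 84 mm, 6 mm thick, lying on the pine board in one of the six places. Origin: centre of its underside (board top); z up.
- board: Fixed pine board, 250 mm (x) by 300 mm (y), 18 mm thick, carrying two rows of three places: rows at x = -62.5 and +62.5 mm, places at y = -90, 0, +90 mm in its frame (each thing within 4 mm per axis). Five places hold jars, one holds the cork mat. Origin: centre of underside; z up.
- rinser: Fixed steel jar rinser. Square tray 160 x 160 mm, its rim 38 mm high, origin at the centre of its underside, below the pad; z up. On its +y side a valve head, 70 mm (x from 0 to 70) by 50 mm (y from 100 to 150), 72 mm high, with two cheeks up to 102 mm that carry the lever's pivot.
- pad_top (a point): Centre of the top face of the blue sprung pad (disc, diameter 84 mm), 55 mm above the table when up, 40 mm when fully pressed; moves with the pad.
- pad (a joint): How far the pad is pressed, m: 0 up, 0.015 fully down. The spring takes 4 N to start and 10 N to be fully down; it rises when let go.
- lever (a joint): Angle of the rinser's lever, rad: 0 fully lowered (points to the rinser's -x, 15 degrees above level), 1.2 fully raised (nearly upright). It stays where it is left.
- lever_knob (a point): Centre of the red knob at the end of the lever, 26 mm along the lever, 18 mm wide along the pivot axis (rinser y), 14 mm thick. It travels on an arc of radius 85 mm about lever_pivot.
- lever_pivot (a point): Pivot of the lever, at (30, 125, 92) mm in the rinser's frame; its axis runs along the rinser's y.
- jar_a: Closed jar with steel lid, clear glass, diameter 64 mm, 105 mm tall; bystander on the board. Origin: centre of underside.
- jar_b: Closed jar with steel lid, amber glass, paper band, diameter 64 mm, 100 mm tall; bystander on the board. Origin: centre of underside.
- jar_c: Closed jar with steel lid, clear glass, diameter 64 mm, 105 mm tall; bystander on the board. Origin: centre of underside.
- jar_d: Closed jar with steel lid, amber glass, paper band, diameter 64 mm, 98 mm tall; bystander on the board. Origin: centre of underside.
- bottle: Tall clear bottle with yellow cap, diameter 70 mm, 220 mm tall; bystander behind the rinser and board. Origin: centre of underside.
- funnel: Stainless funnel standing wide end down, diameter 110 mm, 115 mm tall; bystander behind the rinser. Origin: centre of underside.
- opener: Blue plastic jar opener lying flat, 153 mm long along its x, 70 mm wide, 16 mm thick; bystander between rinser and board, on their robot side. Origin: on its underside, 53 mm from the wide (+x) end.
- bowl: White ceramic bowl, diameter 140 mm, 60 mm tall; bystander at the left. Origin: centre of underside.
Mind the look-alikes: they are no part of the job. What is shaped like the jar but pink or purple is not meant.

How it is judged:
On the way, in this order (a step that is already met when the one before it is completed fails the run):
1. the lever is raised fully (above 1.05 rad) (value of joint lever above 1.05 rad), for 0.2 s.
2. with the lever up (above 1.0 rad), the green jar, mouth down and within 15 mm of the pad's middle, presses the pad fully down (13.5 mm or more) for 0.8 s (value of joint lever above 1 rad and value of joint pad above 0.0135 m and contact force between jar and pad above 3 N and horizontal distance between jar and pad_top below 0.015 m and angle between jar's own z axis and vertical below 0.15 rad), for 0.8 s.
At the end, for the whole second after the job is handed in: The green jar stands at rest, mouth down, on the cork mat within 15 mm of its middle (tilt under 0.08 rad), the lever is lowered (below 0.15 rad) and the pad is up (within 3 mm) (horizontal distance between jar and cork below 0.015 m and z of jar in the frame of cork between 0.002 and 0.01 m and angle between jar's own z axis and vertical below 0.08 rad and linear speed of jar below 0.02 m/s and value of joint lever below 0.15 rad and value of joint pad below 0.003 m); the robot touches nothing.
It fails at once if another jar or thing is moved more than 25 mm or tipped over (more than 0.4 rad) (distance of any of jar_a, jar_b, jar_c, jar_d, bottle, funnel, opener, bowl from where it was at the start of the episode above 0.025 m or angle between any of jar_a, jar_b, jar_c, jar_d, bottle, funnel, opener, bowl's own z axis and vertical above 0.4 rad).
It also fails if it takes over 70 s, if anything falls off the work surface, if the arm or the gripper's body presses on something with over 40 N, if the wrist force passes 120 N, or if a joint passes its speed limit or range.

### The arm

A 7-joint arm with a two-finger parallel gripper is mounted at the origin on the work surface. World frame = base frame: x ahead of the robot, y to its left, z up, the work surface at z = 0. Lengths are in m, angles in rad, forces in N, time in s.
With the tool pointing down it reaches from about 0.35 to 0.9 m from the base axis. Payload 8.1 kg.
Tool frame: the origin (TCP) lies at the very end of the fingers, on their centre line; the grasp point (between the pads) lies 19 mm behind it; z points along the fingers, y is the line along which they close (so a half turn about z gives the same grasp; the last joint's range is limited). The gripper opens to 92 mm and grips with 3 to 60 N. Pads are 19 mm wide; open, the fingers measure 130 mm over their backs; the gripper's body (75 mm by 190 mm) begins 47 mm behind the grasp point.
Start: joints at [-1.278, 0.434, 0.025, 1.573, -0.012, 1.134, -0.075], TCP at [0.241, 0.577, 0.227] pointing down, gripper open.
Joint ranges: [-2.62, 2.62], [-0.44, 2.09], [-1.27, 1.32], [0.08, 2.57], [-1.32, 4.46], [0.12, 2], [-2.74, 2.74]. Speed limits (rad/s): [2.22, 2.22, 3.01, 3.01, 3.14, 3.14, 3.14].

### API

Orientations are given as a rotation vector (axis times angle).
In Python, from cell import observe, get_image, sign_off, find_in, trace, place_of gives the robot as it stands. The module is installed in compiled form; this text tells all that it offers.
- The arm moves only by the shell command python3 -m handwheel 'ROWS' [OPENING] [FORCE]. ROWS is JSON, a list of rows, each a list of 6 numbers: the shift along the tool's x, y, z each as a share of 0.02 m, from -1 to 1, then the turn, a rotation vector about the tool's x, y, z each as a share of 4 degrees, from -1 to 1. A call has 1 to 8 rows; each row shifts and turns the commanded pose from where the row before left it, along the tool's axes as they then stand; what a row does not reach is not made up. A row lasts 1/12 s, in which the tool goes at most 41.7 mm and 7.16 degrees, less where a joint would pass 70% of its speed; a pose out of reach is approached as far as the arm can. A call with a number of a shift or a turn outside -1 to 1 is refused whole. A call with a gripper value outside its range is refused whole. OPENING is the opening, from 0 (shut) to 1 (fully open), set as the call begins (- or left out, the last holds). The fingers move at their own pace and stop on an object; FORCE is the grip in N (left out, the last holds). Time passes only in rows, so rows that do not move let the fingers close. It gives the time, the measured TCP pose, the force, the opening and the grip force at its end, in the units of the state.
- observe(): the state, without advancing time (a new reading comes with each control period).
- get_image(name): name is "side" or "top" or "wrist"; returns a dict with "image" (420x560x3 uint8, red, green, blue), "fx", "fy", "cx", "cy" (pixels), "position" and "orientation" of the camera in the world. Camera axes: x right, y down, z forward; pixel columns grow to the right and rows downward; lengths in m; the calibration is good to about 2 mm. A picture is of the moment at which its call begins. There is no depth.
- sign_off(): hands the job in; it is judged then, once.
Trained networks look in the newest picture that a camera, given by its name, has taken for a name from the list of things; names that differ only in an ending like _2 or _b are one class to them, and where a whole thing is asked for, a point or a joint stands for the part that bears it (a point fixed in the world has none). Each returns a list of dicts, best first, with "score" (0 to 1); they miss things now and then, are a little off and sometimes report something else, mostly with a low value. They report only what shows in the picture. A call takes as long as a camera call. They do not tell look-alikes from the thing itself.
- find_in(label, camera): "rect" ([centre column, centre row, width, height] as shares, 0 to 1, of the picture: columns of its width, rows of its height, round what is visible of it).
- trace(label, camera): "region" (420x560 bool, what is visible of it) and "rect" ([centre column, centre row, width, height] as shares, 0 to 1, of the picture: columns of its width, rows of its height, round what is visible of it).
- place_of(label, camera): "point" ([column, row] as shares, 0 to 1, of the picture: columns of its width, rows of its height: a listed point, or the origin of a listed thing).
The state is a dict: "clock": time; "joints": joint angles; "dq": joint speeds; "joint_efforts": joint torques, N m; "position": TCP position; "ee_rot": TCP orientation; "force": force on the tool from outside, world axes, zero at the start; "ft_torque": the same for the moment, N m; "width": opening from 0.0 (shut) to 1.0 (fully open); "gripper_force": force on a finger pad.
Only numpy, scipy, OpenCV 4.12 (cv2) and the standard library are available. Lean on these libraries where they do the work, as an engineer would, in place of code of your own. Each camera call takes 0.05 s, during which the arm holds its last target. There are 200 camera calls.

## Working session

There is one attempt and no reset: what is moved stays moved. The work goes in short steps, Python scripts to look and compute and a shell command to move; the robot and the scene stay as the last step left them, time stands still between calls to the robot, and variables do not carry over. Pictures are saved under pics/ and viewed, at most 10 in all, crops included, and the job is handed in when it is done.

```bash
mkdir -p pics
cat > h.py <<'E'
import numpy as np, cv2
from scipy.spatial.transform import Rotation as R
from cell import *
def rot(o):
    o=np.array(o,float)
    return R.from_rotvec(o).as_matrix() if o.shape==(3,) else (o if o.shape==(3,3) else R.from_quat(o).as_matrix())
def ray(im,u,v):
    d=rot(im["orientation"])@np.array([(u-im["cx"])/im["fx"],(v-im["cy"])/im["fy"],1]); return np.array(im["position"],float),d
def atz(im,u,v,z):
    p,d=ray(im,u,v); return p+d*(z-p[2])/d[2]
def proj(im,P):
    q=rot(im["orientation"]).T@(np.array(P)-np.array(im["position"])); return im["fx"]*q[0]/q[2]+im["cx"],im["fy"]*q[1]/q[2]+im["cy"]
def save(im,n): cv2.imwrite(f"pics/{n}.png",im["image"][:,:,::-1])
E
python3 - <<'E'
from h import *
print({k:np.round(v,3) for k,v in observe().items()})
for c in ("top","side"):
    im=get_image(c); save(im,c+"0"); print(c,np.round(im["position"],3),im["orientation"],im["fx"])
    for n,z in dict(jar=0.018,cork=.018,board=0,rinser=0,pad_top=.055,lever_knob=.1,lever_pivot=.092,jar_a=.018,opener=0,bottle=0,funnel=0,bowl=0).items():
        for r in place_of(n,c)[:6]:
            u,v=r["point"][0]*560,r["point"][1]*420
            print(n,round(r["score"],2),round(u),round(v),np.round(atz(im,u,v,z),3))
E
```

```text
{'clock': np.float64(0.0), 'joints': array([-1.278,  0.435,  0.025,  1.574, -0.012,  1.134, -0.075]), 'dq': array([ 0.003, -0.001, -0.002, -0.002,  0.   , -0.001, -0.   ]), 'joint_efforts': array([ 1.0000e-03, -6.6786e+01,  9.8500e-01, -3.1446e+01, -6.0000e-02,
        4.3000e-02,  0.0000e+00]), 'position': array([0.241, 0.576, 0.226]), 'ee_rot': array([-6.18e-01, -3.08e+00,  3.00e-03]), 'force': array([-0.96 , -0.075, -0.353]), 'ft_torque': array([ 0.041, -0.038, -0.003]), 'gripper_force': np.float64(0.0), 'width': np.float64(1.002)}
top [0.258 0.126 1.328] [-2.08621399  2.12283578 -0.22952233] 407.3312652539587
jar 0.98 248 194 [0.601 0.27  0.018]
jar 0.97 272 229 [0.482 0.193 0.018]
jar 0.8 302 198 [0.586 0.091 0.018]
jar 0.72 277 277 [0.328 0.176 0.018]
jar 0.64 299 229 [0.481 0.103 0.018]
jar 0.62 276 196 [0.595 0.178 0.018]
cork 0.87 246 228 [0.487 0.276 0.018]
board 0.66 273 212 [0.545 0.187 0.   ]
rinser 0.63 435 226 [ 0.487 -0.347  0.   ]
pad_top 0.94 443 220 [ 0.496 -0.355  0.055]
lever_knob 0.7 414 238 [ 0.433 -0.245  0.1  ]
lever_pivot 0.93 405 218 [ 0.497 -0.223  0.092]

[... 868 characters left out ...]
r 0.9 313 131 [ 0.485 -0.367  0.   ]
pad_top 0.71 310 124 [ 0.495 -0.339  0.055]
lever_knob 0.57 326 131 [ 0.429 -0.262  0.1  ]
lever_knob 0.27 249 235 [0.589 0.232 0.1  ]
lever_pivot 0.62 305 134 [ 0.498 -0.237  0.092]
jar_a 0.92 250 235 [0.604 0.172 0.018]
jar_a 0.7 244 261 [0.598 0.269 0.018]
jar_a 0.7 288 242 [0.484 0.175 0.018]
jar_a 0.69 333 253 [0.345 0.19  0.018]
jar_a 0.62 279 191 [ 0.551 -0.027  0.018]
jar_a 0.58 263 215 [0.581 0.086 0.018]
opener 0.93 330 182 [ 0.389 -0.115  0.   ]
opener 0.62 236 357 [0.551 0.552 0.   ]
bottle 0.56 235 161 [ 0.736 -0.153  0.   ]
bottle 0.2 300 223 [0.463 0.079 0.   ]
funnel 0.91 253 136 [ 0.701 -0.295  0.   ]
bowl 0.56 239 357 [0.543 0.552 0.   ]
```

Run:
```python
import cv2
a=cv2.imread("pics/top0.png")[140:300,220:480]; cv2.imwrite("pics/top0c.png",cv2.resize(a,None,fx=3,fy=3,interpolation=cv2.INTER_CUBIC))
a=cv2.imread("pics/side0.png")[80:300,200:380]; cv2.imwrite("pics/side0c.png",cv2.resize(a,None,fx=2.7,fy=2.7,interpolation=cv2.INTER_CUBIC))
```

```text
(no output)
```

View pics/top0c.png

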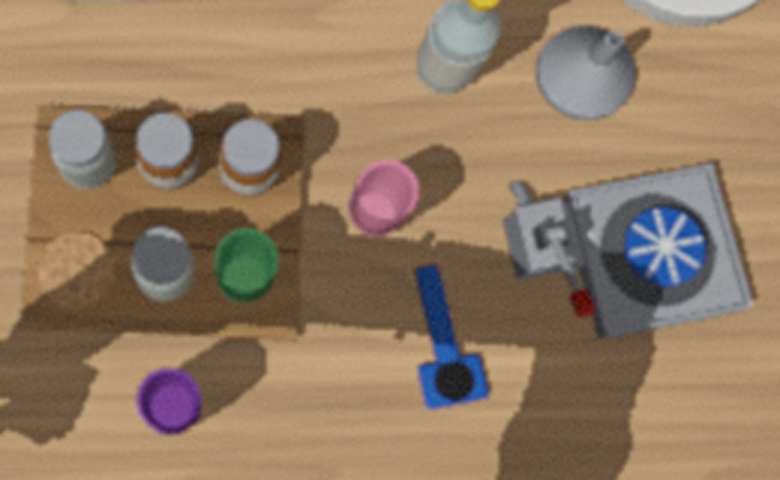

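View pics/side0c.png

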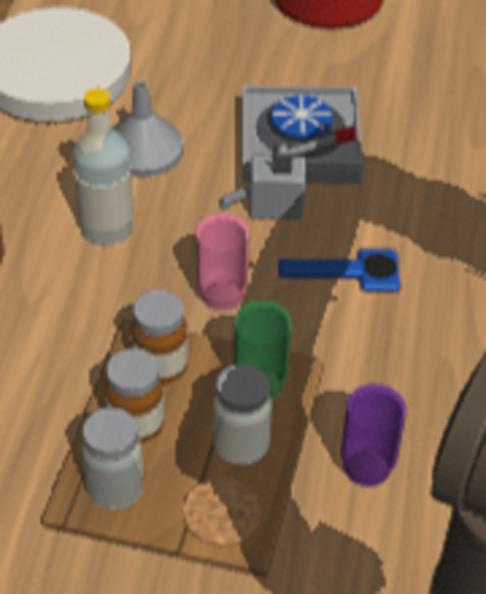

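The top picture shows the green jar at about (302,228) between the lidded jar (274,228) and the board's end. The red knob is at (414,240), the pad at (442,221) and the cork at (245,227). In the side view the green jar is at about (297,208).

Things that could be taken for the green jar, in top-view pixels: purple at (276,273), pink at (348,206) and the lidded jars. I choose the green one on the board at (302,228), which both crops above show clearly. Next I measure it precisely.

```bash
cat > meas.py <<'E'
from h import *
from scipy.optimize import minimize
def cyl(x,y,prof):
    t=np.linspace(0,2*np.pi,48)
    return np.concatenate([np.c_[x+r*np.cos(t),y+r*np.sin(t),np.full(48,z)] for r,z in prof])
def mask(im,kind):
    h=cv2.cvtColor(im["image"],cv2.COLOR_RGB2HSV).astype(int); H,S,V=h[...,0],h[...,1],h[...,2]
    m={"green":(H>50)&(H<90)&(S>90),"blue":(H>98)&(H<125)&(S>140),"red":((H<6)|(H>174))&(S>180)}[kind]
    return m
def comp(m,u,v,rad=35):
    yy,xx=np.mgrid[:420,:560]; m=m&(np.hypot(xx-u,yy-v)<rad)
    n,l,s,c=cv2.connectedComponentsWithStats(m.astype(np.uint8))
    return l==1+np.argmax(s[1:,4])
def fit(ims,masks,prof,x0):
    # silhouette fit, matching hull bounds & area by IoU (upsampled)
    def cost(p):
        c=0
        for im,m in zip(ims,masks):
            P=np.array([proj(im,q) for q in cyl(p[0],p[1],prof)]); k=4
            hull=cv2.convexHull((P*k+k/2-.5).round().astype(np.int32))
            z=cv2.fillConvexPoly(np.zeros((420*k,560*k),np.uint8),hull,1)
            M=cv2.resize(m.astype(np.uint8),None,fx=k,fy=k,interpolation=cv2.INTER_NEAREST)
            c+=1-(z&M).sum()/(z|M).sum()
        return c
    r=minimize(cost,x0,method="Nelder-Mead",options=dict(initial_simplex=np.array(x0)+[[0,0],[.01,0],[0,.01]],xatol=2e-4,fatol=1e-4))
    return np.round(r.x,4),round(r.fun,3)
JAR=lambda z:[(.027,z),(.032,z+.026),(.032,z+.112)]
E
python3 - <<'E'
from meas import *
T,S=get_image("top"),get_image("side")
mg=[comp(mask(T,"green"),301,228),comp(mask(S,"green"),297,208)]
print([m.sum() for m in mg])
print("jar",fit([T,S],mg,JAR(.018),[.48,.1]),[fit([i],[m],JAR(.018),[.48,.1]) for i,m in zip((T,S),mg)])
for c,im in (("top",T),("side",S)):
    get_image(c)
    r=trace("cork",c)[0]; m=r["region"].astype(bool); print("cork",m.sum(),fit([im],[m],[(.042,.018),(.042,.024)],[.487,.268]))
mb=[comp(mask(T,"blue"),442,221,25),comp(mask(S,"blue"),311,123,25)]
for i,m in zip((T,S),mb): 
    hull=cv2.convexHull(np.argwhere(m)[:,::-1].astype(np.int32)); q=cv2.fillConvexPoly(np.zeros((420,560),np.uint8),hull,1)>0
    print("pad",m.sum(),fit([i],[q],[(.042,.055),(.042,.05)],[.496,-.347]))
for n,i,(u,v) in (("T",T,(414,240)),("S",S,(328,129))):
    m=comp(mask(i,"red"),u,v,15); c=np.argwhere(m).mean(0)[::-1]; print("knob",m.sum(),c,atz(i,*c,.116))
# rays intersect for knob
tr=trace("rinser","top")[0]["region"]; cv2.imwrite("pics/rin.png",tr.astype(np.uint8)*255)
E
```

```text
[np.int64(387), np.int64(512)]
jar (array([0.4725, 0.0955]), np.float64(0.421)) [(array([0.4719, 0.0969]), np.float64(0.121)), (array([0.4726, 0.0871]), np.float64(0.294))]
cork 556 (array([0.4832, 0.2802]), np.float64(0.05))
cork 544 (array([0.4835, 0.2768]), np.float64(0.084))
pad 80 (array([ 0.4957, -0.3363]), np.float64(0.795))
pad 100 (array([ 0.4928, -0.3465]), np.float64(0.476))
knob 40 [413.875 240.675] [ 0.42359251 -0.23799223  0.116     ]
knob 23 [327.39130435 129.60869565] [ 0.42505691 -0.24895151  0.116     ]
```

```bash
cat > plan.py <<'E'
import sys
from h import *
# usage: plan.py x y z [yawdeg of tool y axis in world (mod 180)] -> rows' totals in tool units (shift assumes turn first / no turn)
def plan(P,yaw=None):
    o=observe(); M=rot(o["ee_rot"]); p=np.array(o["position"])
    cur=np.degrees(np.arctan2(M[1,1],M[0,1])); f=np.degrees(np.arccos(np.clip(-M[2,2],-1,1)))
    d=np.array(P)-p
    print("t",round(float(o["clock"]),2),"pos",np.round(p,4),"yaw_y",round(cur,1),"tilt",round(f,2),"F",np.round(o["force"],1),"w",round(float(o["width"]),3),"gf",round(float(o["gripper_force"]),1),"j",np.round(o["joints"],2))
    print("shift now-axes (x20mm):",np.round(M.T@d/.02,2))
    if yaw is not None:
        a=(yaw-cur+90)%180-90
        M2=R.from_rotvec([0,0,np.radians(a)]).as_matrix()@M
        print("turn world-yaw",round(a,1),"=> tool-z units",round(-a/4,2),"; shift after turn:",np.round(M2.T@d/.02,2), "toolx,y world:",np.round(M2[:2,0],2),np.round(M2[:2,1],2))
if __name__=="__main__":
    v=list(map(float,sys.argv[1:])); plan(v[:3],v[3] if len(v)>3 else None)
E
python3 plan.py .42 -.26 .30 102
```

```text
t 1.65 pos [0.241  0.5767 0.2267] yaw_y 67.3 tilt 0.0 F [ 0.3 -0.5  0.1] w 1.002 gf 0.0 j [-1.28  0.43  0.02  1.57 -0.01  1.13 -0.08]
shift now-axes (x20mm): [-24.39 -35.15  -3.66]
turn world-yaw 34.7 => tool-z units -8.67 ; shift after turn: [ -0.06 -42.78  -3.66] toolx,y world: [-0.98 -0.21] [-0.21  0.98]
```

```bash
H="python3 -m handwheel"
python3 -m handwheel '[[0,0,-1,0,0,-1],[0,0,-1,0,0,-1],[0,0,-1,0,0,-1],[0,0,-0.7,0,0,-1],[0,-1,0,0,0,-1],[0,-1,0,0,0,-1],[0,-1,0,0,0,-1],[0,-1,0,0,0,-1]]' 0.5 >/dev/null
python3 -m handwheel '[[-0.2,-1,0,0,0,-0.67],[-0.2,-1,0,0,0,0],[-0.2,-1,0,0,0,0],[-0.2,-1,0,0,0,0],[-0.2,-1,0,0,0,0],[-0.2,-1,0,0,0,0],[-0.2,-1,0,0,0,0],[-0.2,-1,0,0,0,0]]' >/dev/null
python3 -m handwheel '[[-0.2,-1,0,0,0,0],[-0.2,-1,0,0,0,0],[-0.2,-1,0,0,0,0],[-0.2,-1,0,0,0,0],[0,-1,0,0,0,0],[0,-1,0,0,0,0],[0,-1,0,0,0,0],[0,-1,0,0,0,0]]' >/dev/null
python3 -m handwheel '[[0,-1,0,0,0,0],[0,-1,0,0,0,0],[0,-1,0,0,0,0],[0,-1,0,0,0,0],[0.2,-1,0,0,0,0],[0.2,-1,0,0,0,0],[0.2,-1,0,0,0,0],[0.2,-1,0,0,0,0]]'
python3 plan.py .42 -.26 .30 102
```

```text
clock: 4.32
position: [0.3701, 0.0327, 0.3009]
ee_rot: [-0.328, 3.124, 0.001]
force: [0.3, -0.1, -0.1]
width: 0.5
gripper_force: 0.0
t 4.32 pos [0.3701 0.0327 0.3009] yaw_y 102.0 tilt 0.03 F [ 0.3 -0.1 -0.1] w 0.5 gf 0.0 j [-0.58 -0.08  0.33  2.02  0.03  1.2   1.51]
shift now-axes (x20mm): [  0.6  -14.83   0.04]
turn world-yaw 0.0 => tool-z units -0.0 ; shift after turn: [  0.6  -14.83   0.04] toolx,y world: [-0.98 -0.21] [-0.21  0.98]
```

```bash
python3 -m handwheel '[[0.3,-1,0,0,0,0],[0.3,-1,0,0,0,0],[0.3,-1,0,0,0,0],[0.3,-1,0,0,0,0],[0.3,-1,0,0,0,0],[0.3,-1,0,0,0,0],[0.3,-1,0,0,0,0],[0.3,-1,0,0,0,0]]' >/dev/null
python3 -m handwheel '[[0,-1,0,0,0,0],[0,-1,0,0,0,0],[0,-1,0,0,0,0],[0,-1,0,0,0,0],[0,-1,0,0,0,0],[0,-1,0,0,0,0],[0,-0.8,0,0,0,0],[0,0,0,0,0,0]]' >/dev/null
python3 - <<'E'
from h import *
from plan import plan
plan([.42,-.26,.30],102)
for c in ("wrist","top"):
    im=get_image(c); save(im,c+"1"); print(np.round(im["position"],3),np.round(rot(im["orientation"])[:,2],2))
    for n,z in dict(rinser=0,pad_top=.055,lever_knob=.114,lever_pivot=.092).items():
        for r in place_of(n,c)[:2]:
            u,v=r["point"][0]*560,r["point"][1]*420; print(n,round(r["score"],2),round(u),round(v),np.round(atz(im,u,v,z),3))
E
```

```text
t 5.65 pos [ 0.385  -0.2687  0.301 ] yaw_y 101.8 tilt 0.12 F [-0.1  1.3  0.1] w 0.496 gf 0.0 j [-0.22  0.12  0.82  1.87 -0.09  1.2   2.4 ]
shift now-axes (x20mm): [-1.8   0.06  0.05]
turn world-yaw 0.2 => tool-z units -0.04 ; shift after turn: [-1.8   0.06  0.05] toolx,y world: [-0.98 -0.21] [-0.21  0.98]
[ 0.322 -0.283  0.458] [ 0.24  0.05 -0.97]
rinser 0.86 219 238 [ 0.496 -0.344  0.   ]
pad_top 0.64 206 251 [ 0.494 -0.35   0.055]
lever_knob 0.74 321 235 [ 0.428 -0.231  0.114]
lever_knob 0.35 219 235 [ 0.45  -0.329  0.114]
[0.258 0.126 1.328] [ 0.22  0.   -0.98]
rinser 0.82 435 223 [ 0.498 -0.347  0.   ]
pad_top 0.98 443 219 [ 0.498 -0.353  0.055]
lever_knob 0.69 416 239 [ 0.429 -0.244  0.114]
lever_knob 0.21 302 196 [0.568 0.092 0.114]
lever_pivot 0.97 405 219 [ 0.493 -0.225  0.092]
```

View pics/wrist1.png

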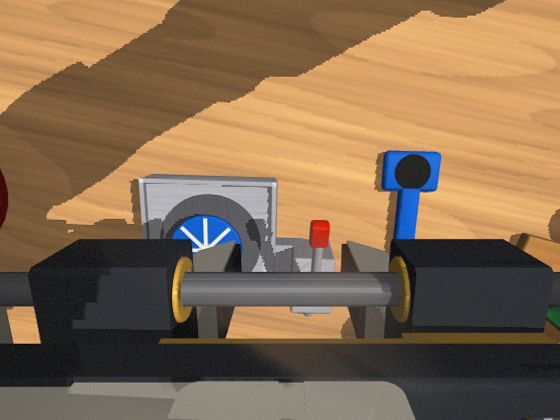

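The wrist view shows the red knob at (319,234), the pad at (206,245) and the tray's near rim corners at about (143,179) and (276,181). I use these for the rinser pose.

Run:
```python
from meas import *
im=get_image("wrist")
m=comp(mask(im,"red"),319,234,30); c=np.argwhere(m).mean(0)[::-1]; print("knob",m.sum(),c,np.round(atz(im,*c,.118),4))
a=atz(im,141,179,.038); b=atz(im,277,181,.038); d=b-a
yaw=np.arctan2(-d[0],d[1]); print(a,b,np.linalg.norm(d),"yaw",np.degrees(yaw))
c=np.cos(yaw);s=np.sin(yaw); Rz=np.array([[c,-s],[s,c]])
print("origin from corners",(a+b)[:2]/2+Rz@[.08,0])
for y in (yaw,np.radians(10)):
  c=np.cos(y);s=np.sin(y); Rz=np.array([[c,-s],[s,c]])
  for o in ([.496,-.347],):
    print(np.degrees(y),"knob",o+Rz@[-.0521,.125],"knob up",o+Rz@[.0207,.125],"pivot",o+Rz@[.03,.125])
```

```text
knob 458 [315.23799127 232.56331878] [ 0.4258 -0.234   0.118 ]
[ 0.42893388 -0.43441752  0.038     ] [ 0.39857581 -0.28038764  0.038     ] 0.15699303544218782 yaw 11.149638983195665
origin from corners [ 0.49224488 -0.34193282]
11.149638983195665 knob [ 0.42071186 -0.234434  ] knob up [ 0.49213779 -0.22035651] pivot [ 0.50126226 -0.21855815]
10.0 knob [ 0.42298549 -0.2329461 ] knob up [ 0.4946795  -0.22030451] pivot [ 0.50383821 -0.21868959]
```

```bash
python3 plan.py .424 -.235 .100 101.8
```

```text
t 6.2 pos [ 0.3849 -0.2655  0.3008] yaw_y 102.0 tilt 0.03 F [ 0.5 -0.6 -0.2] w 0.501 gf 0.0 j [-0.23  0.11  0.81  1.87 -0.09  1.2   2.4 ]
shift now-axes (x20mm): [-2.23  1.08 10.04]
turn world-yaw -0.2 => tool-z units 0.06 ; shift after turn: [-2.22  1.09 10.04] toolx,y world: [-0.98 -0.2 ] [-0.2   0.98]
```

```bash
python3 -m handwheel '[[-1,0.5,0,0,0,0],[-1,0.5,0,0,0,0],[-0.2,0.1,1,0,0,0.2],[0,0,1,0,0,0],[0,0,1,0,0,0],[0,0,1,0,0,0],[0,0,1,0,0,0],[0,0,0,0,0,0]]' >/dev/null
python3 -m handwheel '[[0,0,1,0,0,0],[0,0,1,0,0,0],[0,0,1,0,0,0],[0,0,1,0,0,0],[0,0,1,0,0,0],[0,0,0,0,0,0],[0,0,0,0,0,0]]' >/dev/null
python3 - <<'E'
from meas import *
from plan import plan
plan([.424,-.235,.1],101.2)
im=get_image("wrist"); save(im,"wrist2")
E
```

```text
t 7.45 pos [ 0.4232 -0.2352  0.1012] yaw_y 101.2 tilt 0.06 F [-0.1 -0.2 -0.1] w 0.499 gf 0.0 j [-0.1   0.42  0.66  2.09 -0.38  0.75  2.57]
shift now-axes (x20mm): [-0.04  0.    0.06]
turn world-yaw 0.0 => tool-z units -0.0 ; shift after turn: [-0.04  0.    0.06] toolx,y world: [-0.98 -0.19] [-0.19  0.98]
```

View pics/wrist2.png

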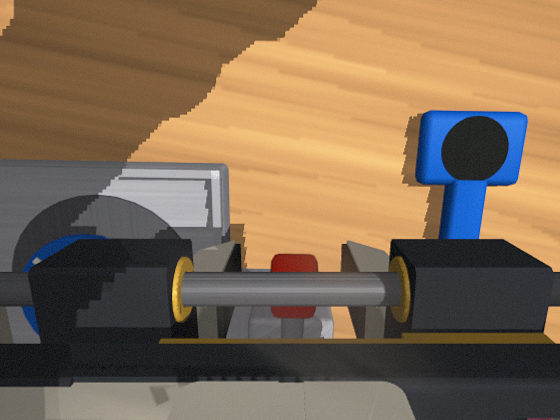

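```bash
python3 -m handwheel '[[0,0,0,0,0,0],[0,0,0,0,0,0],[0,0,0,0,0,0],[0,0,0,0,0,0],[0,0,0,0,0,0],[0,0,0,0,0,0]]' 0 15
python3 -m handwheel '[[-0.12,0,-0.35,0,0,0],[-0.14,0,-0.34,0,0,0],[-0.18,0,-0.33,0,0,0],[-0.2,0,-0.31,0,0,0],[-0.23,0,-0.29,0,0,0],[-0.25,0,-0.27,0,0,0],[-0.27,0,-0.25,0,0,0],[-0.29,0,-0.22,0,0,0]]'
python3 -m handwheel '[[-0.32,0,-0.2,0,0,0],[-0.33,0,-0.17,0,0,0],[-0.34,0,-0.14,0,0,0],[-0.35,0,-0.11,0,0,0],[-0.36,0,-0.08,0,0,0],[-0.37,0,-0.05,0,0,0],[0,0,0,0,0,0],[0,0,0,0,0,0]]'
python3 - <<'E'
from meas import *
from plan import plan
plan([.49,-.222,.16],101.2)
im=get_image("side"); save(im,"s3"); cv2.imwrite("pics/s3c.png",cv2.resize(im["image"][60:220,220:400,::-1],None,fx=3,fy=3))
E
```

```text
clock: 8.0
position: [0.4232, -0.2343, 0.1008]
ee_rot: [0.307, -3.126, -0.002]
force: [0.6, 4.2, 2.3]
width: 0.197
gripper_force: 15.0
clock: 8.67
position: [0.4568, -0.2282, 0.1479]
ee_rot: [0.307, -3.126, 0.0]
force: [4.4, -0.1, -12.9]
width: 0.197
gripper_force: 15.0
clock: 9.33
position: [0.4928, -0.2216, 0.162]
ee_rot: [0.302, -3.12, -0.002]
force: [-14.2, -3.2, -3.7]
width: 0.195
gripper_force: 15.0
t 9.33 pos [ 0.4928 -0.2216  0.162 ] yaw_y 101.0 tilt 0.43 F [-14.2  -3.2  -3.7] w 0.195 gf 15.0 j [-0.19  0.42  0.7   1.9  -0.33  0.95  2.43]
shift now-axes (x20mm): [0.14 0.01 0.1 ]
turn world-yaw 0.2 => tool-z units -0.04 ; shift after turn: [0.14 0.01 0.1 ] toolx,y world: [-0.98 -0.19] [-0.19  0.98]
```

View pics/s3c.png

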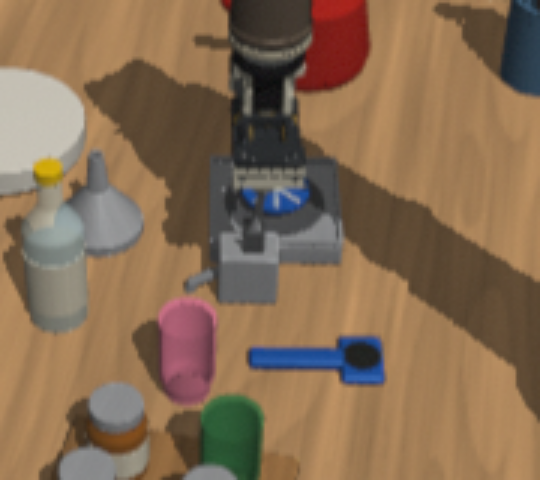

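The lever is up against its stop: 14 N of push and the arc end reached at the right height. I release it, rise and go above the green jar.

```bash
python3 -m handwheel '[[0.05,0,0,0,0,0],[0,0,0,0,0,0],[0,0,0,0,0,0],[0,0,-0.5,0,0,0],[0,0,-1,0,0,0],[0,0,-1,0,0,0],[0,0,-1,0,0,0],[0,0,-1,0,0,0]]' 0.5
python3 -m handwheel '[[0,0,-1,0,0,1],[0,0,-1,0,0,1],[0,0,-1,0,0,1],[0,0,0,0,0,1],[0,0,0,0,0,1],[0,0,0,0,0,1],[0,0,0,0,0,1],[0,0,0,0,0,1]]' 1 >/dev/null
python3 -m handwheel '[[0,0,0,0,0,1],[0,0,0,0,0,1],[0,0,0,0,0,1],[0,0,0,0,0,1],[0,0,0,0,0,1],[0,0,0,0,0,1],[0,0,0,0,0,1],[0,0,0,0,0,1]]' >/dev/null
python3 -m handwheel '[[0,0,0,0,0,1],[0,0,0,0,0,1],[0,0,0,0,0,1],[0,0,0,0,0,1],[0,0,0,0,0,1],[0,0,0,0,0,1],[0,0,0,0,0,1],[0,0,0,0,0,1]]' 
python3 plan.py .45 .097 .30 -3.5
```

```text
clock: 10.05
position: [0.4964, -0.2209, 0.2551]
ee_rot: [-0.307, 3.125, -0.001]
force: [1.1, 0.4, 0.7]
width: 0.502
gripper_force: 0.0
clock: 12.05
position: [0.4964, -0.2206, 0.3141]
ee_rot: [2.121, 2.316, 0.002]
force: [-0.1, 0.2, 0.5]
width: 1.003
gripper_force: 0.0
t 12.05 pos [ 0.4964 -0.2206  0.3141] yaw_y 5.0 tilt 0.09 F [-0.1  0.2  0.5] w 1.003 gf 0.0 j [-0.52  0.4   1.21  1.7  -0.38  1.32  0.85]
shift now-axes (x20mm): [16.02 -0.92  0.7 ]
turn world-yaw -8.5 => tool-z units 2.14 ; shift after turn: [15.71 -3.29  0.7 ] toolx,y world: [0.06 1.  ] [ 1.   -0.06]
```

```bash
python3 -m handwheel '[[1,-0.2,0,0,0,1],[1,-0.2,0,0,0,1],[1,-0.2,0,0,0,0.14],[1,-0.2,0,0,0,0],[1,-0.2,0,0,0,0],[1,-0.2,0,0,0,0],[1,-0.2,0,0,0,0],[1,-0.2,0,0,0,0]]' >/dev/null
python3 -m handwheel '[[1,-0.2,0,0,0,0],[1,-0.2,0,0,0,0],[1,-0.2,0,0,0,0],[1,-0.2,0,0,0,0],[1,-0.2,0,0,0,0],[1,-0.2,0,0,0,0],[1,-0.2,0,0,0,0],[0,0,0,0,0,0]]' >/dev/null
python3 - <<'E'
from meas import *
from plan import plan
plan([.472,.097,.3],-3.5)
for c in ("wrist","top"):
    im=get_image(c); save(im,c+"4"); print(np.round(im["position"],3))
    u,v=proj(im,[.472,.097,.13]); print(u,v)
    try:
        m=comp(mask(im,"green"),u,v,120 if c=="wrist" else 35); print(m.sum(),fit([im],[m],JAR(.018),[.472,.097]))
    except Exception as e: print(e)
E
```

```text
t 13.38 pos [0.4487 0.0857 0.3137] yaw_y -3.0 tilt 0.11 F [ 0.2  0.6 -0.1] w 1.0 gf 0.0 j [-1.42  0.11  1.27  1.88 -0.12  1.23 -0.16]
shift now-axes (x20mm): [0.62 1.14 0.69]
turn world-yaw -0.5 => tool-z units 0.11 ; shift after turn: [0.63 1.13 0.69] toolx,y world: [0.06 1.  ] [ 1.   -0.06]
[0.454 0.151 0.47 ]
312.95913482114196 172.78546097603424
3678 (array([0.4734, 0.0953]), np.float64(0.062))
[0.258 0.126 1.328]
301.7071764431623 225.86787256665082
20 (array([0.457 , 0.1268]), np.float64(0.954))
```

View pics/wrist4.png

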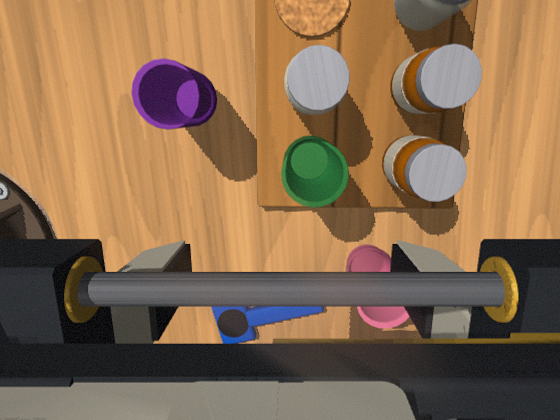

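```bash
python3 -m handwheel '[[0.5,0.5,0,0,0,0],[0.05,0.72,0.5,0,0,0.11],[0,0,1,0,0,0],[0,0,1,0,0,0],[0,0,1,0,0,0],[0,0,1,0,0,0],[0,0,1,0,0,0],[0,0,0,0,0,0]]' 
python3 plan.py .4734 .0953 .08 -3.5
```

```text
clock: 14.15
position: [0.4723, 0.0895, 0.2008]
ee_rot: [-2.295, -2.144, 0.006]
force: [-1.3, -0.8, -0.0]
width: 0.999
gripper_force: 0.0
t 14.15 pos [0.4723 0.0895 0.2008] yaw_y -3.9 tilt 0.22 F [-1.3 -0.8 -0. ] w 0.999 gf 0.0 j [-1.14  0.36  1.11  2.   -0.38  1.01  0.09]
shift now-axes (x20mm): [0.3  0.05 6.04]
turn world-yaw 0.4 => tool-z units -0.1 ; shift after turn: [0.3  0.06 6.04] toolx,y world: [0.06 1.  ] [ 1.   -0.06]
```

```bash
python3 -m handwheel '[[0.3,0.05,0,0,0,-0.1],[0,0,1,0,0,0],[0,0,1,0,0,0],[0,0,1,0,0,0],[0,0,1,0,0,0],[0,0,1,0,0,0],[0,0,1,0,0,0],[0,0,0,0,0,0]]' 
python3 plan.py .4734 .0953 .08 -3.5
python3 -m handwheel '[[0,0,0,0,0,0],[0,0,0,0,0,0],[0,0,0,0,0,0],[0,0,0,0,0,0],[0,0,0,0,0,0],[0,0,0,0,0,0],[0,0,0,0,0,0],[0,0,0,0,0,0]]' 0 30
python3 -m handwheel '[[0,0,-0.3,0,0,0],[0,0,-0.5,0,0,0],[0,0,-1,0,0,0],[0,0,-1,0,0,0],[0,0,-1,0,0,0],[0,0,-1,0,0,0],[0,0,-1,0,0,0],[0,0,-1,0,0,0]]'
python3 -m handwheel '[[0,0,-1,0,0,0],[0,0,-1,0,0,0],[0,0,-1,0,0,0],[0,0,0,0,0,0]]'
python3 plan.py .495 -.345 .26 -3.5
```

```text
clock: 14.82
position: [0.475, 0.0972, 0.082]
ee_rot: [-2.285, -2.155, 0.002]
force: [-0.2, -0.5, -0.3]
width: 0.998
gripper_force: 0.0
t 14.82 pos [0.475  0.0972 0.082 ] yaw_y -3.4 tilt 0.09 F [-0.2 -0.5 -0.3] w 0.998 gf 0.0 j [-0.96  0.53  0.9   2.12 -0.61  0.77  0.28]
shift now-axes (x20mm): [-0.1  -0.07  0.1 ]
turn world-yaw -0.1 => tool-z units 0.04 ; shift after turn: [-0.1  -0.07  0.1 ] toolx,y world: [0.06 1.  ] [ 1.   -0.06]
clock: 15.48
position: [0.4754, 0.097, 0.0836]
ee_rot: [-2.286, -2.154, -0.002]
force: [-3.2, 0.6, 8.8]
width: 0.707
gripper_force: 29.9
clock: 16.15
position: [0.475, 0.0963, 0.2205]
ee_rot: [2.287, 2.153, 0.0]
force: [-0.0, 0.9, -3.2]
width: 0.708
gripper_force: 29.8
clock: 16.48
position: [0.477, 0.0962, 0.2826]
ee_rot: [2.286, 2.152, 0.007]
force: [2.1, -1.1, -2.5]
width: 0.709
gripper_force: 29.8
t 16.48 pos [0.477  0.0962 0.2826] yaw_y -3.5 tilt 0.28 F [ 2.1 -1.1 -2.5] w 0.709 gf 29.8 j [-1.26  0.26  1.2   1.88 -0.27  1.18 -0.02]
shift now-axes (x20mm): [-21.97   2.23   1.09]
turn world-yaw -0.0 => tool-z units 0.01 ; shift after turn: [-21.96   2.24   1.09] toolx,y world: [0.06 1.  ] [ 1.   -0.06]
```

```bash
python3 -m handwheel '[[-0.5,0.1,0,0,0,0],[-1,0.1,0,0,0,0],[-1,0.1,0,0,0,0],[-1,0.1,0,0,0,0],[-1,0.1,0,0,0,0],[-1,0.1,0,0,0,0],[-1,0.1,0,0,0,0],[-1,0.1,0,0,0,0]]' >/dev/null
python3 -m handwheel '[[-1,0.1,0,0,0,0],[-1,0.1,0,0,0,0],[-1,0.1,0,0,0,0],[-1,0.1,0,0,0,0],[-1,0.1,0,0,0,0],[-1,0.1,0,0,0,0],[-1,0.1,0,0,0,0],[-1,0.1,0,0,0,0]]'
python3 -m handwheel '[[-1,0.1,0,0,0,0],[-1,0.1,0,0,0,0],[-1,0.1,0,0,0,0],[-1,0.1,0,0,0,0],[-1,0.1,0,0,0,0],[-1,0.1,0,0,0,0],[-0.5,0.1,0,0,0,0],[0,0,0,0,0,0]]'
python3 - <<'E'
from meas import *
from plan import plan
plan([.4965,-.3475,.13],-3.5)
o=observe(); z=o["position"][2]-.0656
for c in ("wrist","top"):
    im=get_image(c); save(im,c+"5")
    u,v=proj(im,[*o["position"][:2],z+.06]); m=comp(mask(im,"green"),u,v,130 if c=="wrist" else 35); print(c,m.sum(),np.argwhere(m).mean(0))
    for r in place_of("pad_top",c)[:1]: print(r["score"],np.round(atz(im,r["point"][0]*560,r["point"][1]*420,.055),3))
E
```

```text
clock: 17.82
position: [0.4874, -0.2162, 0.2777]
ee_rot: [-2.286, -2.152, 0.002]
force: [-0.1, 0.1, -2.6]
width: 0.707
gripper_force: 29.8
clock: 18.48
position: [0.4928, -0.3485, 0.2778]
ee_rot: [-2.291, -2.149, 0.004]
force: [-0.4, -0.5, -2.8]
width: 0.705
gripper_force: 29.8
t 18.48 pos [ 0.4928 -0.3485  0.2778] yaw_y -3.7 tilt 0.15 F [-0.4 -0.5 -2.8] w 0.705 gf 29.8 j [-0.14  0.5   1.03  1.6  -0.44  1.29  0.9 ]
shift now-axes (x20mm): [0.07 0.2  7.39]
turn world-yaw 0.2 => tool-z units -0.04 ; shift after turn: [0.07 0.2  7.39] toolx,y world: [0.06 1.  ] [ 1.   -0.06]
wrist 10220 [234.29099804 289.23463796]
0.84 [ 0.494 -0.35   0.055]
top 5 [191.8 469.2]
0.66 [0.533 0.544 0.055]
```

View pics/wrist5.png

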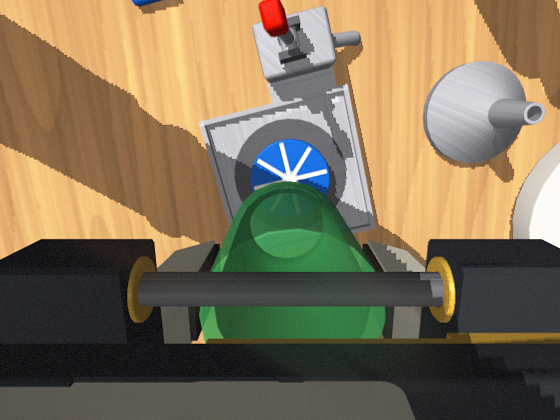

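The wrist view shows the red knob raised at (272,18), the pad hub at (290,178) and the jar square in the fingers. I go down onto the pad.

```bash
python3 -m handwheel '[[0,0.1,1,0,0,0],[0,0,1,0,0,0],[0,0,1,0,0,0],[0,0,1,0,0,0],[0,0,1,0,0,0],[0,0,1,0,0,0],[0,0,1,0,0,0],[0,0,0.3,0,0,0]]' - 45
python3 -m handwheel '[[0,0,0.2,0,0,0],[0,0,0.2,0,0,0],[0,0,0.2,0,0,0],[0,0,0.15,0,0,0],[0,0,0.15,0,0,0],[0,0,0.1,0,0,0],[0,0,0,0,0,0]]'
python3 plan.py .495 -.349 .1056 -3.5
```

```text
clock: 19.35
position: [0.4962, -0.3428, 0.1301]
ee_rot: [-2.281, -2.154, 0.001]
force: [0.5, 0.8, -3.4]
width: 0.705
gripper_force: 44.7
clock: 19.93
position: [0.4976, -0.3457, 0.1133]
ee_rot: [2.285, 2.154, 0.001]
force: [0.3, 0.0, 3.0]
width: 0.706
gripper_force: 44.7
t 19.93 pos [ 0.4976 -0.3457  0.1133] yaw_y -3.4 tilt 0.08 F [0.3 0.  3. ] w 0.706 gf 44.7 j [-0.05  0.66  0.89  1.8  -0.61  0.98  1.03]
shift now-axes (x20mm): [-0.17 -0.12  0.39]
turn world-yaw -0.1 => tool-z units 0.03 ; shift after turn: [-0.17 -0.12  0.39] toolx,y world: [0.06 1.  ] [ 1.   -0.06]
```

```bash
python3 -m handwheel '[[0,0,0.15,0,0,0],[0,0,0.15,0,0,0],[0,0,0.1,0,0,0],[0,0,0,0,0,0]]'
python3 -m handwheel '[[0,0,0.1,0,0,0],[0,0,0.05,0,0,0],[0,0,0,0,0,0]]'
```

```text
clock: 20.27
position: [0.4975, -0.346, 0.1055]
ee_rot: [2.286, 2.153, 0.001]
force: [0.1, 0.9, 7.3]
width: 0.703
gripper_force: 44.7
clock: 20.52
position: [0.4966, -0.3465, 0.1044]
ee_rot: [2.287, 2.152, 0.002]
force: [-7.2, 5.6, 30.7]
width: 0.703
gripper_force: 45.0
```

```bash
python3 -m handwheel '[[0,0,-0.02,0,0,0],[0,0,0,0,0,0],[0,0,0,0,0,0],[0,0,0,0,0,0],[0,0,0,0,0,0],[0,0,0,0,0,0],[0,0,0,0,0,0],[0,0,0,0,0,0]]'
python3 -m handwheel '[[0,0,0,0,0,0],[0,0,0,0,0,0],[0,0,0,0,0,0],[0,0,0,0,0,0],[0,0,0,0,0,0],[0,0,0,0,0,0],[0,0,0,0,0,0],[0,0,0,0,0,0]]'
python3 - <<'E'
from meas import *
from plan import plan
plan([.495,-.348,.1],-3.5)
im=get_image("side"); save(im,"s6"); cv2.imwrite("pics/s6c.png",cv2.resize(im["image"][60:180,240:400,::-1],None,fx=4,fy=4))
m=comp(mask(im,"green"),305,115,40); print(m.sum(),fit([im],[m],JAR(.04),[.496,-.347]))
E
```

```text
clock: 21.18
position: [0.4967, -0.3464, 0.1045]
ee_rot: [2.286, 2.152, 0.001]
force: [-7.5, 4.1, 26.8]
width: 0.701
gripper_force: 45.0
clock: 21.85
position: [0.4967, -0.3464, 0.1045]
ee_rot: [2.286, 2.152, 0.001]
force: [-6.7, 4.8, 27.2]
width: 0.702
gripper_force: 45.0
t 21.85 pos [ 0.4967 -0.3464  0.1045] yaw_y -3.5 tilt 0.09 F [-6.7  4.8 27.2] w 0.702 gf 45.0 j [-0.04  0.67  0.88  1.81 -0.62  0.97  1.04]
shift now-axes (x20mm): [-0.08 -0.08  0.23]
turn world-yaw -0.0 => tool-z units 0.01 ; shift after turn: [-0.08 -0.08  0.23] toolx,y world: [0.06 1.  ] [ 1.   -0.06]
397 (array([ 0.4968, -0.3498]), np.float64(0.315))
```

View pics/s6c.png

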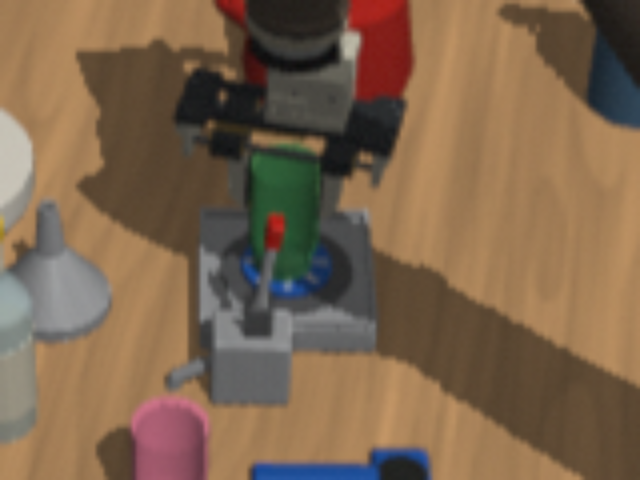

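The side view shows the jar standing centred on the pressed blue pad with the lever upright. I lift and carry it to the cork.

```bash
python3 -m handwheel '[[0,0,-0.3,0,0,0],[0,0,-0.7,0,0,0],[0,0,-1,0,0,0],[0,0,-1,0,0,0],[0,0,-1,0,0,0],[0,0,-1,0,0,0],[0,0,-1,0,0,0],[0,0,-1,0,0,0]]' >/dev/null
python3 -m handwheel '[[0,0,-1,0,0,0],[0,0,-1,0,0,0],[0.5,0,-0.5,0,0,0],[1,0,0,0,0,0],[1,-0.1,0,0,0,0],[1,-0.1,0,0,0,0],[1,-0.1,0,0,0,0],[1,-0.1,0,0,0,0]]'
python3 -m handwheel '[[1,-0.1,0,0,0,0],[1,-0.1,0,0,0,0],[1,-0.1,0,0,0,0],[1,-0.1,0,0,0,0],[1,-0.1,0,0,0,0],[1,-0.1,0,0,0,0],[1,-0.1,0,0,0,0],[1,-0.1,0,0,0,0]]' >/dev/null
python3 -m handwheel '[[1,-0.1,0,0,0,0],[1,-0.1,0,0,0,0],[1,-0.1,0,0,0,0],[1,-0.1,0,0,0,0],[1,-0.1,0,0,0,0],[1,-0.1,0,0,0,0],[1,-0.1,0,0,0,0],[0,0,0,0,0,0]]'
python3 plan.py .4835 .279 .28 -3.5
```

```text
clock: 23.23
position: [0.4948, -0.2338, 0.292]
ee_rot: [-2.286, -2.153, 0.001]
force: [1.1, -1.0, -3.1]
width: 0.704
gripper_force: 44.8
clock: 24.57
position: [0.4826, 0.0707, 0.2918]
ee_rot: [-2.279, -2.159, 0.001]
force: [-0.1, 0.3, -2.5]
width: 0.702
gripper_force: 44.8
t 24.57 pos [0.4826 0.0707 0.2918] yaw_y -3.1 tilt 0.12 F [-0.1  0.3 -2.5] w 0.702 gf 44.8 j [-1.2   0.25  1.19  1.85 -0.25  1.21  0.02]
shift now-axes (x20mm): [10.4  -0.51  0.6 ]
turn world-yaw -0.4 => tool-z units 0.1 ; shift after turn: [10.4  -0.59  0.6 ] toolx,y world: [0.06 1.  ] [ 1.   -0.06]
```

```bash
python3 -m handwheel '[[1,-0.1,0,0,0,0.1],[1,-0.1,0,0,0,0],[1,-0.1,0,0,0,0],[1,-0.1,0,0,0,0],[1,-0.1,0,0,0,0],[0.8,0,0,0,0,0],[0.6,0,0,0,0,0],[0,0,0,0,0,0]]'
python3 - <<'E'
from meas import *
from plan import plan
plan([.4835,.279,.28],-3.5)
im=get_image("wrist")
m=trace("cork","wrist")
for r in m[:2]:
    print(r["score"],r["region"].sum(),fit([im],[r["region"].astype(bool)],[(.042,.018),(.042,.024)],[.4833,.2785]))
E
```

```text
clock: 25.23
position: [0.4816, 0.1973, 0.2919]
ee_rot: [2.29, 2.15, -0.001]
force: [0.5, 0.8, -2.1]
width: 0.702
gripper_force: 44.8
t 25.23 pos [0.4816 0.1973 0.2919] yaw_y -3.6 tilt 0.03 F [ 0.5  0.8 -2.1] w 0.702 gf 44.8 j [-1.35  0.34  1.16  1.78 -0.33  1.24 -0.16]
shift now-axes (x20mm): [ 4.09 -0.16  0.6 ]
turn world-yaw 0.1 => tool-z units -0.03 ; shift after turn: [ 4.09 -0.15  0.6 ] toolx,y world: [0.06 1.  ] [ 1.   -0.06]
0.78 4630 (array([0.4835, 0.2768]), np.float64(0.025))
```

```bash
python3 -m handwheel '[[1,-0.1,0,0,0,0],[1,0,0,0,0,0],[1,0,0,0,0,0],[1,0,0.5,0,0,0],[0,0,1,0,0,0],[0,0,1,0,0,0],[0,0,1,0,0,0],[0,0,1,0,0,0]]' >/dev/null
python3 -m handwheel '[[0,0,1,0,0,0],[0,0,1,0,0,0],[0,0,1,0,0,0],[0,0,0.7,0,0,0],[0,0,0.3,0,0,0],[0,0,0,0,0,0]]' >/dev/null
python3 plan.py .4835 .2775 .0895 -3.5
```

```text
t 26.5 pos [0.4845 0.2749 0.1209] yaw_y -3.8 tilt 0.14 F [-0.1 -0.4 -1.9] w 0.703 gf 44.8 j [-1.25  0.59  0.95  1.91 -0.59  0.95 -0.08]
shift now-axes (x20mm): [ 0.13 -0.05  1.57]
turn world-yaw 0.3 => tool-z units -0.07 ; shift after turn: [ 0.13 -0.05  1.57] toolx,y world: [0.06 1.  ] [ 1.   -0.06]
```

```bash
python3 -m handwheel '[[0.12,-0.05,0.4,0,0,-0.07],[0,0,0.4,0,0,0],[0,0,0.3,0,0,0],[0,0,0.2,0,0,0],[0,0,0.1,0,0,0],[0,0,0.05,0,0,0],[0,0,0,0,0,0]]'
python3 plan.py .4835 .2775 .0895 -3.5
```

```text
clock: 27.08
position: [0.4843, 0.2769, 0.0933]
ee_rot: [-2.289, -2.152, -0.0]
force: [0.1, 0.1, -2.7]
width: 0.701
gripper_force: 44.8
t 27.08 pos [0.4843 0.2769 0.0933] yaw_y -3.5 tilt 0.01 F [ 0.1  0.1 -2.7] w 0.701 gf 44.8 j [-1.22  0.63  0.91  1.94 -0.63  0.89 -0.05]
shift now-axes (x20mm): [ 0.03 -0.04  0.19]
turn world-yaw 0.0 => tool-z units -0.01 ; shift after turn: [ 0.03 -0.04  0.19] toolx,y world: [0.06 1.  ] [ 1.   -0.06]
```

```bash
python3 -m handwheel '[[0,0,0.1,0,0,0],[0,0,0.05,0,0,0],[0,0,0,0,0,0]]'
python3 -m handwheel '[[0,0,0.05,0,0,0],[0,0,0,0,0,0]]'
```

```text
clock: 27.33
position: [0.4842, 0.277, 0.0903]
ee_rot: [-2.289, -2.152, -0.0]
force: [-0.7, -0.2, -1.5]
width: 0.702
gripper_force: 44.8
clock: 27.5
position: [0.4843, 0.2771, 0.0893]
ee_rot: [2.289, 2.152, 0.0]
force: [1.1, 1.6, -3.0]
width: 0.707
gripper_force: 44.8
```

```bash
python3 -m handwheel '[[0,0,0.05,0,0,0],[0,0,0,0,0,0]]'
python3 -m handwheel '[[0,0,0.03,0,0,0],[0,0,0,0,0,0]]'
```

```text
clock: 27.67
position: [0.4844, 0.2772, 0.089]
ee_rot: [-2.288, -2.152, -0.001]
force: [-3.0, -0.4, 7.2]
width: 0.704
gripper_force: 44.9
clock: 27.83
position: [0.4845, 0.2774, 0.0889]
ee_rot: [-2.288, -2.151, -0.002]
force: [-4.9, 0.4, 13.7]
width: 0.701
gripper_force: 44.9
```

```bash
python3 -m handwheel '[[0,0,-0.05,0,0,0],[0,0,0,0,0,0],[0,0,0,0,0,0]]' - 20
python3 -m handwheel '[[0,0,0,0,0,0],[0,0,0,0,0,0],[0,0,0,0,0,0],[0,0,0,0,0,0],[0,0,0,0,0,0],[0,0,0,0,0,0]]' 1
python3 -m handwheel '[[0,0,-0.5,0,0,0],[0,0,-1,0,0,0],[0,0,-1,0,0,0],[0,0,-1,0,0,0],[0,0,-1,0,0,0],[0,0,-1,0,0,0],[0,0,-1,0,0,0],[0,0,-1,0,0,0]]'
python3 -m handwheel '[[0,0,-1,0,0,0],[0,0,-1,0,0,0],[0,0,-1,0,0,0],[-1,0,-0.5,0,0,0],[-1,0,0,0,0,0],[-1,0,0,0,0,0],[-1,0,0,0,0,0],[-1,0,0,0,0,0]]' 0.5
python3 - <<'E'
from meas import *
from plan import plan
plan([.495,-.221,.30],101.2)
im=get_image("wrist"); save(im,"wrist7")
u,v=proj(im,[.484,.277,.09]); m=comp(mask(im,"green"),u,v,120); print(m.sum(),fit([im],[m],JAR(.024),[.484,.277]))
E
```

```text
clock: 28.08
position: [0.4845, 0.2771, 0.0889]
ee_rot: [2.288, 2.152, 0.001]
force: [-1.1, -0.0, 1.9]
width: 0.709
gripper_force: 19.9
clock: 28.58
position: [0.4843, 0.277, 0.0887]
ee_rot: [2.289, 2.152, -0.0]
force: [0.5, -1.2, 0.0]
width: 1.0
gripper_force: 0.0
clock: 29.25
position: [0.4842, 0.2767, 0.2405]
ee_rot: [2.289, 2.151, 0.001]
force: [0.9, 0.6, -0.2]
width: 1.003
gripper_force: 0.0
clock: 29.92
position: [0.4773, 0.1746, 0.308]
ee_rot: [-2.289, -2.15, 0.002]
force: [0.6, 1.1, 0.6]
width: 0.51
gripper_force: 0.0
t 29.92 pos [0.4773 0.1746 0.308 ] yaw_y -3.6 tilt 0.08 F [0.6 1.1 0.6] w 0.51 gf 0.0 j [-1.36  0.29  1.18  1.78 -0.29  1.26 -0.16]
shift now-axes (x20mm): [-19.68   2.13   0.4 ]
turn world-yaw -75.2 => tool-z units 18.8 ; shift after turn: [-2.97 19.57  0.37] toolx,y world: [0.98 0.19] [ 0.19 -0.98]
4282 (array([0.4845, 0.2709]), np.float64(0.106))
```

View pics/wrist7.png

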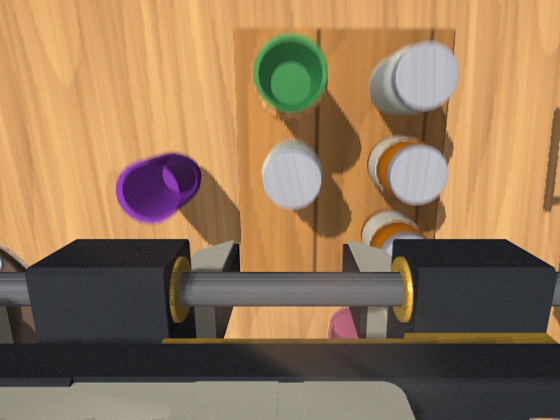

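The wrist view shows the green jar on the cork at (290,73), with the other jars undisturbed. Now I turn back to lower the lever.

```bash
python3 -m handwheel '[[0,0,0,0,0,1],[0,0,0,0,0,1],[0,0,0,0,0,1],[0,0,0,0,0,1],[0,0,0,0,0,1],[0,0,0,0,0,1],[0,0,0,0,0,1],[0,0,0,0,0,1]]' >/dev/null
python3 -m handwheel '[[0,0,0,0,0,1],[0,0,0,0,0,1],[0,0,0,0,0,1],[0,0,0,0,0,1],[0,0,0,0,0,1],[0,0,0,0,0,1],[0,0,0,0,0,1],[0,0,0,0,0,1]]' >/dev/null
python3 -m handwheel '[[0,0,0,0,0,1],[0,0,0,0,0,1],[0,0,0,0,0,0.8],[-0.15,1,0,0,0,0],[-0.15,1,0,0,0,0],[-0.15,1,0,0,0,0],[-0.15,1,0,0,0,0],[-0.15,1,0,0,0,0]]' >/dev/null
python3 -m handwheel '[[-0.15,1,0,0,0,0],[-0.15,1,0,0,0,0],[-0.15,1,0,0,0,0],[-0.15,1,0,0,0,0],[-0.15,1,0,0,0,0],[-0.15,1,0,0,0,0],[-0.15,1,0,0,0,0],[0,0,0,0,0,0]]' >/dev/null
python3 plan.py .495 -.221 .30 -78.8
```

```text
t 32.63 pos [ 0.4881 -0.0718  0.309 ] yaw_y -79.1 tilt 0.05 F [-0.  -0.8  0.1] w 0.5 gf 0.0 j [-0.94  0.27  1.26  1.82 -0.27  1.25 -0.99]
shift now-axes (x20mm): [-1.07  7.39  0.46]
turn world-yaw 0.3 => tool-z units -0.08 ; shift after turn: [-1.11  7.39  0.46] toolx,y world: [0.98 0.19] [ 0.19 -0.98]
```

```bash
python3 -m handwheel '[[-0.15,1,0,0,0,0],[-0.15,1,0,0,0,0],[-0.15,1,0,0,0,0],[-0.15,1,0,0,0,0],[-0.15,1,0,0,0,0],[-0.15,1,0.5,0,0,0],[-0.15,1,1,0,0,0],[0,0.4,1,0,0,0]]' >/dev/null
python3 -m handwheel '[[0,0,0,0,0,0],[0,0,0,0,0,0]]' >/dev/null
python3 - <<'E'
from meas import *
from plan import plan
plan([.4935,-.2215,.162],-78.8)
im=get_image("wrist"); save(im,"wrist8")
u,v=proj(im,[.4935,-.2215,.176]); print(u,v); m=comp(mask(im,"red"),u,v,60); c=np.argwhere(m).mean(0)[::-1]; print("knob",m.sum(),c,np.round(atz(im,*c,.18),4))
E
```

```text
t 33.47 pos [ 0.4965 -0.2153  0.2584] yaw_y -78.9 tilt 0.12 F [ 0.3  0.6 -0.4] w 0.5 gf 0.0 j [-0.48  0.42  1.12  1.79 -0.41  1.19 -0.61]
shift now-axes (x20mm): [-0.2   0.28  4.82]
turn world-yaw 0.1 => tool-z units -0.01 ; shift after turn: [-0.2   0.28  4.82] toolx,y world: [0.98 0.19] [ 0.19 -0.98]
297.00105074056097 223.68433328004758
knob 526 [298.19011407 230.7756654 ] [ 0.49  -0.223  0.18 ]
```

View pics/wrist8.png

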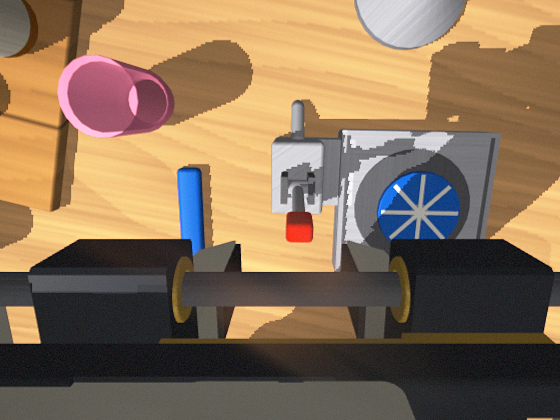

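The red knob is upright at (299,226) and lies between the finger lines. I descend, grip it and run the arc back.

```bash
python3 -m handwheel '[[-0.2,0.32,0.3,0,0,0],[0,0,1,0,0,0],[0,0,1,0,0,0],[0,0,1,0,0,0],[0,0,1,0,0,0],[0,0,0.5,0,0,0],[0,0,0,0,0,0]]'
python3 -m handwheel '[[0,0,0,0,0,0],[0,0,0,0,0,0],[0,0,0,0,0,0],[0,0,0,0,0,0],[0,0,0,0,0,0],[0,0,0,0,0,0]]' 0 15
python3 -m handwheel '[[-0.3,0,0.05,0,0,0],[-0.36,0,0.08,0,0,0],[-0.35,0,0.11,0,0,0],[-0.34,0,0.14,0,0,0],[-0.33,0,0.17,0,0,0],[-0.32,0,0.2,0,0,0],[-0.29,0,0.22,0,0,0],[-0.27,0,0.25,0,0,0]]'
python3 -m handwheel '[[-0.25,0,0.27,0,0,0],[-0.23,0,0.29,0,0,0],[-0.2,0,0.31,0,0,0],[-0.18,0,0.33,0,0,0],[-0.14,0,0.34,0,0,0],[-0.12,0,0.35,0,0,0],[0,0,0.1,0,0,0],[0,0,0,0,0,0]]'
```

```text
clock: 34.1
position: [0.4947, -0.2207, 0.1615]
ee_rot: [-3.125, -0.31, 0.003]
force: [0.1, -0.0, -0.8]
width: 0.497
gripper_force: 0.0
clock: 34.6
position: [0.4957, -0.2212, 0.1634]
ee_rot: [-3.126, -0.309, -0.001]
force: [-1.1, 2.3, 6.3]
width: 0.196
gripper_force: 15.0
clock: 35.27
position: [0.4448, -0.2305, 0.1383]
ee_rot: [-3.124, -0.309, -0.0]
force: [-0.7, 4.8, 3.4]
width: 0.194
gripper_force: 15.0
clock: 35.93
position: [0.4226, -0.2345, 0.0985]
ee_rot: [-3.123, -0.308, 0.001]
force: [-1.8, 7.8, 9.5]
width: 0.195
gripper_force: 15.0
```

```bash
python3 -m handwheel '[[0,0,0.1,0,0,0],[0,0,0,0,0,0]]'
python3 -m handwheel '[[0,0,0.1,0,0,0],[0,0,0,0,0,0]]'
```

```text
clock: 36.1
position: [0.4227, -0.2345, 0.0968]
ee_rot: [-3.123, -0.309, 0.0]
force: [-3.3, 9.0, 16.1]
width: 0.198
gripper_force: 15.0
clock: 36.27
position: [0.4227, -0.2345, 0.0949]
ee_rot: [-3.123, -0.309, 0.0]
force: [-4.4, 9.5, 17.3]
width: 0.195
gripper_force: 15.0
```

```bash
python3 -m handwheel '[[0,0,0,0,0,0],[0,0,0,0,0,0],[0,0,0,0,0,0],[0,0,0,0,0,0]]' 0.6
python3 -m handwheel '[[0,0,-0.5,0,0,0],[0,0,-1,0,0,0],[0,0,-1,0,0,0],[0,0,-1,0,0,0],[0,0,-1,0,0,0],[0,0,-1,0,0,0],[0,0,-1,0,0,0],[0,0,-1,0,0,0]]'
python3 -m handwheel '[[0,0,-1,0,0,0],[0,0,-1,0,0,0],[-1,0,0,0,0,0],[-1,0,0,0,0,0],[0,0,0,0,0,0],[0,0,0,0,0,0],[0,0,0,0,0,0]]' >/dev/null
python3 - <<'E'
from meas import *
from plan import plan
plan([.42,-.23,.3],-78.8)
T=get_image("top")
r=place_of("lever_knob","top")[0]; print(r["score"],np.round(atz(T,r["point"][0]*560,r["point"][1]*420,.114),3))
u,v=proj(T,[.484,.277,.09]); m=comp(mask(T,"green"),u,v,35); print(m.sum(),fit([T],[m],JAR(.024),[.484,.277]))
S=get_image("side")
u,v=proj(S,[.484,.277,.09]); m=comp(mask(S,"green"),u,v,45); print(m.sum(),fit([S],[m],JAR(.024),[.484,.277]))
m=mask(S,"red"); u,v=327.4,129.6; m=comp(m,u,v,15); print("knob side",m.sum(),np.argwhere(m).mean(0)[::-1])
a=cv2.resize(T["image"][140:300,220:480,::-1],None,fx=2,fy=2); b=cv2.resize(S["image"][80:300,200:380,::-1],None,fx=320/220*1,fy=320/220)
cv2.imwrite("pics/end.png",np.hstack([a,b]))
E
```

```text
clock: 36.6
position: [0.4233, -0.2362, 0.0945]
ee_rot: [3.126, 0.308, 0.0]
force: [0.6, -0.2, 0.3]
width: 0.429
gripper_force: 0.0
clock: 37.27
position: [0.4228, -0.2363, 0.2461]
ee_rot: [3.126, 0.307, -0.0]
force: [0.1, -0.1, 0.5]
width: 0.601
gripper_force: 0.0
t 37.85 pos [ 0.3843 -0.2436  0.2849] yaw_y -78.7 tilt 0.06 F [0.2 0.9 0.3] w 0.6 gf 0.0 j [-0.62  0.16  1.25  1.93 -0.17  1.16 -0.68]
shift now-axes (x20mm): [ 1.88 -0.32 -0.75]
turn world-yaw -0.1 => tool-z units 0.02 ; shift after turn: [ 1.88 -0.32 -0.75] toolx,y world: [0.98 0.19] [ 0.19 -0.98]Traceback (most recent call last):
  File "<stdin>", line 5, in <module>
IndexError: list index out of range
```

Run:
```python
from meas import *
for c in ("wrist","side","top"):
    im=get_image(c)
    for nm,P in (("down",[.4235,-.235,.114]),("up",[.4935,-.2215,.176])):
        u,v=proj(im,P); print(c,nm,"expect",round(u,1),round(v,1))
    try:
        u,v=proj(im,[.4235,-.235,.114]); m=comp(mask(im,"red"),u,v,90 if c=="wrist" else 15); print("red",m.sum(),np.argwhere(m).mean(0)[::-1])
    except Exception as e: print("no red")
    print([(round(r["score"],2),np.round(np.array(r["point"])*[560,420])) for r in place_of("lever_knob",c)[:2]])
    if c!="wrist":
        u,v=proj(im,[.484,.277,.09]); m=comp(mask(im,"green"),u,v,45); print("jar",m.sum(),fit([im],[m],JAR(.024),[.484,.277]))
        print("cork",[fit([im],[r["region"].astype(bool)],[(.042,.018),(.042,.024)],[.484,.277]) for r in trace("cork",c)[:1]])
```

```text
wrist down expect 288.1 146.9
wrist up expect 288.0 47.5
red 575 [288.46608696 150.77391304]
[(0.77, array([291., 150.]))]
side down expect 327.3 132.8
side up expect 307.2 118.4
red 25 [328.56 132.24]
[(0.65, array([329., 133.]))]
jar 709 (array([0.4838, 0.273 ]), np.float64(0.125))
cork [(array([0.4839, 0.2804]), np.float64(0.562))]
top down expect 412.7 240.8
top up expect 412.2 213.8
no red
[(0.65, array([270., 231.])), (0.45, array([412., 241.]))]
jar 382 (array([0.4851, 0.2786]), np.float64(0.183))
cork [(array([0.481 , 0.2783]), np.float64(0.738))]
```

```bash
python3 -c "from cell import sign_off; print(sign_off())"
```

```text
the job is handed in; nothing more can be done
None
```

I raised the lever, held the pad fully down with the green jar for over a second, stood the jar mouth down on the cork and lowered the lever; the job was handed in at about 38 s, my final measurements put the jar within about 6 mm of the mat's middle, and sign-off returned no verdict.

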